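# Bench-test the red roller-lever limit switch

## Task

Try out the limit switch with the red roller before it goes back on the grinder: push its roller arm down until it clicks, about 30 to 50 degrees of swing and not on into its end stop, keep it there for a moment, then let it spring all the way back up. Leave the arm of the black-roller switch alone.

Things in the scene. Friction and masses are not known exactly. Their poses are not given: they have to be found in the camera images.
- red_roller (a point): Centre of the red roller (25 mm diameter, 14 mm wide, level axle) on the end of a steel arm, 65 mm from the arm's pivot. At rest the arm slopes 23 degrees upward and this point is 165 mm above the bench. At rest x points level from roller to pivot side, y along the axle, z up; it turns with the arm. Belongs to a grey switch with red cover on a fixed cream bracket; left or right, yaw varies.
- red_arm (a joint): Swing of the red-roller arm, rad: 0 at rest, grows as the roller is pushed down, level at 0.40. Clicks at 0.50 (roller 32 mm below rest; the click cannot be felt); well pressed at 0.72 (45 mm below); must not pass 0.95 (59 mm below); hard stop 1.05. A spring returns it; 2 to 4 N down on the roller moves it. The roller swings out by 5 mm on the way down.
- black_roller (a point): Centre of the black roller of a second switch with black cover, otherwise identical (same sizes, heights, axes), to be left alone. On both switches the head (42 mm along x, 36 mm along y, top 158 mm above the bench) is centred 60 mm along +x and 51 mm along +y of the resting roller; the space above and below the roller is clear.
- black_arm (a joint): Swing of the black-roller arm, rad: 0 at rest, grows as it is pushed down; same spring and travel as red_arm. It is to stay at rest.

How it is judged (in metres and radians):
On the way:
1. the red-roller arm is pushed past its click point (0.50 rad) and kept there for 0.2 s (value of joint red_arm above 0.5 rad), for 0.2 s.
At the end, for the whole second after the job is handed in: After the click both roller arms are back up at rest, each within 0.1 rad (6 degrees) of its rest position (value of joint each of red_arm, black_arm below 0.1 rad); the robot touches nothing.
It fails at once if the red-roller arm is forced past 0.95 rad, into its end stop (value of joint red_arm above 0.95 rad).
It fails at once if the black-roller arm is pushed (more than 0.2 rad) (value of joint black_arm above 0.2 rad).
It also fails if it takes over 29 s, if anything falls off the work surface, if the arm or the gripper's body presses on something with over 40 N, if the wrist force passes 120 N, or if a joint passes its speed limit or range.

## Robot

A 6-joint arm with a two-finger parallel gripper is mounted at the origin on the work surface. World frame = base frame: x ahead of the robot, y to its left, z up, the work surface at z = 0. Lengths are in m, angles in degrees, forces in N, time in s.
With the tool pointing down it reaches from about 0.4 to 0.825 m from the base axis. Payload 7 kg.
Tool frame: the origin (TCP) lies at the very end of the fingers, on their centre line; the grasp point (between the pads) lies 19 mm behind it (ctrl.tcp_to_grasp is the distance from the TCP to the grasp point, in m); z points along the fingers, x is the direction in which the jaws open and shut, and the axes are right-handed (so a half turn about z gives the same grasp; the last joint's range is limited). The gripper opens to 88 mm and grips with 3 to 60 N. Pads are 19 mm wide; open, the fingers measure 130 mm over their backs; the gripper's body (78 mm by 193 mm) begins 47 mm behind the grasp point.
Start: joints at [90.189, 20.546, 0.682, 0, -70.136, -16.507], TCP at [0.19, 0.648, 0.227] pointing down, gripper open.
Joint ranges: [-176.03, 176.03], [-82.01, 121.73], [-58.28, 71.71], [-173.87, 95.51], [-174.79, -0.11], [-173.66, 173.66]. Speed limits (degrees/s): [136.94, 136.94, 172.46, 180, 180, 180].

## Interface

Orientations are given as [roll, pitch, yaw] about the fixed x, y, z axes, in that order (R = Rz(yaw) Ry(pitch) Rx(roll)).
In Python, from plant import sensors, vision, ticket, ctrl gives the robot as it stands. The module is installed in compiled form; this text tells all that it offers.
- The arm moves only by the tool drive_tool, never from a script. Its argument "moves" is a list of rows, each a list of 6 numbers: the shift along the tool's x, y, z in units of 0.15 m (1.0 is 0.15 m), then the turn, a rotation vector about the tool's x, y, z in units of 60 degrees (1.0 is 60 degrees). In form: [[dx, dy, dz, rx, ry, rz], ...]. A call has 1 to 8 rows; each row is the pose to reach, as a shift and turn from the pose measured when the call began, along the tool's axes at that moment; what a row does not reach only later rows make up. A row lasts 1/10 s, in which the tool goes at most 50 mm and 8.59 degrees, less where a joint would pass 70% of its speed; a pose out of reach is approached as far as the arm can. A call with a number of a shift or a turn outside -1 to 1 is refused whole. A call with a gripper value outside its range is refused whole. "fingers" is the opening, from -1 (shut) to 1 (fully open), set as the call begins (left out, the last holds). The fingers move at their own pace and stop on an object; the grip force is fixed at half the most. Time passes only in rows, so rows that repeat a pose let the fingers close. It gives the time, the measured TCP pose, the force and the opening at its end, in the units of the state.
- sensors.get_obs(): the state, without advancing time (a new reading comes with each control period).
- vision.snapshot(name): name is "scene" or "top" or "wrist"; returns a dict with "pixels" (400x640x3 uint8, red, green, blue), "fx", "fy", "cx", "cy" (pixels), "R" (3x3) and "t" (3): a world point X has camera coordinates R X + t. Camera axes: x right, y down, z forward; pixel columns grow to the right and rows downward; lengths in m; the calibration is good to about 2 mm. A picture is of the moment at which its call begins. There is no depth.
- ticket.close_job(): hands the job in, once; it reports no verdict.
The state is a dict: "clock": time; "joint_pos": joint angles; "qvel": joint speeds; "tau": joint torques, N m; "tool_pos": TCP position; "orientation": TCP orientation; "force": force on the tool from outside, world axes, zero at the start; "moment": the same for the moment, N m; "opening": finger opening in m.
Only numpy, scipy, OpenCV 4.12 (cv2) and the standard library are available. Lean on these libraries where they do the work, as an engineer would, in place of code of your own. Each camera call takes 0.05 s, during which the arm holds its last target.

## Working session

There is one attempt and no reset: what is moved stays moved. The work goes in short steps, Python scripts to look and compute and a tool call to move; the robot and the scene stay as the last step left them, time stands still between calls to the robot, and variables do not carry over. Pictures are saved under pics/ and viewed, and the job is handed in when it is done.

Besides the shell and the picture viewer there is one more tool, called after "Call:" in YAML: its name, and indented under it one key for each argument. drive_tool: Moves the arm, as the interface text tells. Shifts and turns lie within -1 to 1; 1 stands for 0.15 m of shift or 60 degrees of turn. Its arguments: {"type":"object","properties":{"moves":{"type":"array"},"fingers":{"type":"number"}},"required":["moves"]}

```bash
mkdir -p pics; python3 - <<'E'
from plant import sensors, vision
import cv2,pickle
print(sensors.get_obs())
for n in ["scene","top","wrist"]:
    s=vision.snapshot(n); pickle.dump(s,open(f"{n}.pkl","wb"))
    cv2.imwrite(f"pics/{n}1.png",s["pixels"][:,:,::-1]); print(n,s["fx"],s["cx"],s["R"],s["t"])
E
```

```text
{'clock': 0.0, 'joint_pos': array([ 9.01891700e+01,  2.05896697e+01,  6.33784198e-01, -2.09107206e-02,
       -7.01376660e+01, -1.65084815e+01]), 'qvel': array([ 0.08258679, -0.02799575, -0.07851536, -0.0647298 , -0.02830408,
       -0.09028761]), 'tau': array([-2.37888671e-03, -5.82723463e+01,  2.93076038e+01,  6.99756458e+00,
        7.07656582e-03, -1.57113959e-04]), 'tool_pos': array([0.18953405, 0.64731801, 0.22564023]), 'orientation': array([-1.79992261e+02, -9.52814375e-02, -1.06326439e+02]), 'force': array([-0.01727009,  0.51536198, -0.22074078]), 'moment': array([ 0.02104737,  0.03956764, -0.0411481 ]), 'opening': 0.08758555510250686}
scene 384.5675282539585 320.1947619842933 [[-0.77591513  0.63081791  0.00494765]
 [ 0.5085579   0.63013571 -0.586769  ]
 [-0.37326208 -0.45276678 -0.80973926]] [ 0.49569042 -0.14323078  0.99749265]
top 374.9783794596545 316.0041161531635 [[ 0.00936186 -0.99969055  0.02304707]
 [-0.99306701 -0.01199569 -0.11693591]
 [ 0.11717619 -0.02179254 -0.99287201]] [-0.07131512  0.58946903  0.96573557]
wrist 287.48190745358767 321.15045637271305 [[-0.28148003 -0.95956335  0.00267721]
 [-0.9167597   0.26974587  0.29459943]
 [-0.28340899  0.0804695  -0.95561708]] [ 0.67405477 -0.03667985  0.39249542]
```

View pics/scene1.png

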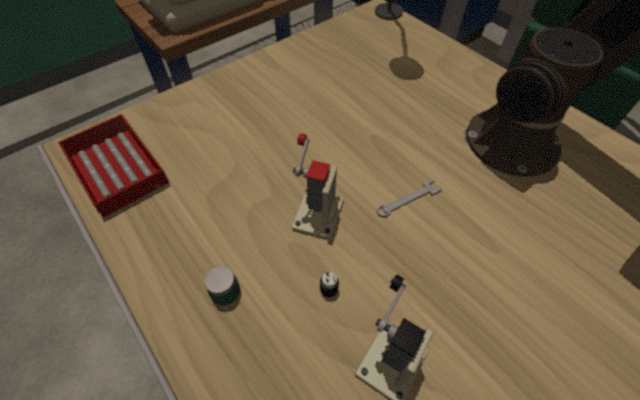

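View pics/top1.png

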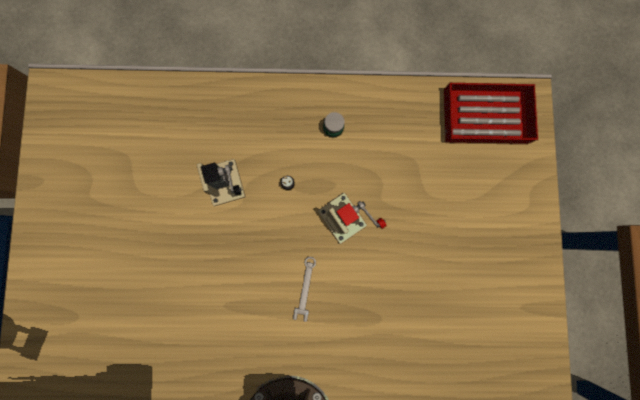

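View pics/wrist1.png

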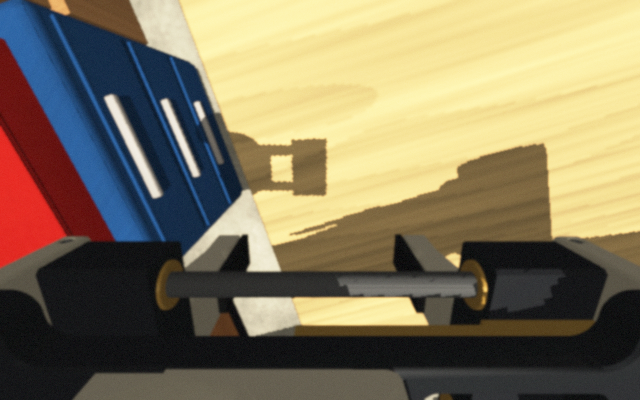

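```bash
python3 - <<'E'
import cv2,numpy as np
a=cv2.imread("pics/scene1.png");b=cv2.imread("pics/top1.png")
A=cv2.resize(a[120:240,270:370],None,fx=5,fy=5,interpolation=cv2.INTER_CUBIC)
B=cv2.resize(b[180:250,310:400],None,fx=8,fy=8,interpolation=cv2.INTER_CUBIC)
cv2.imwrite("pics/ca.png",A);cv2.imwrite("pics/cb.png",B)
E
```

```text
(no output)
```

View pics/ca.png

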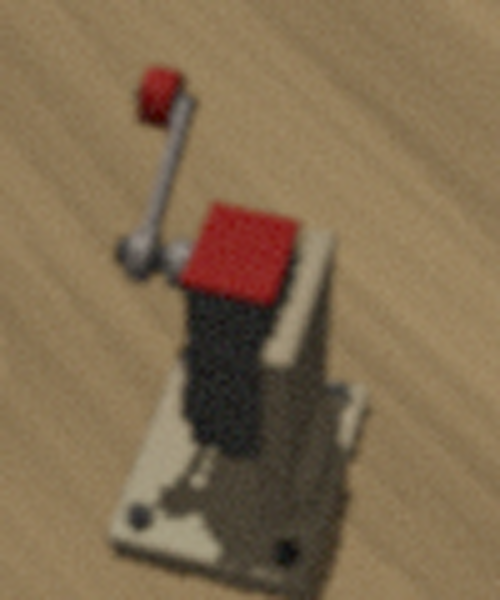

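View pics/cb.png

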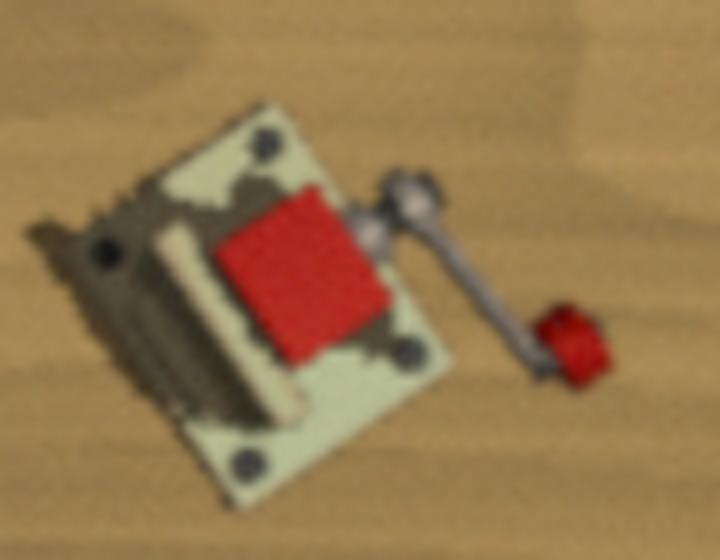

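```bash
cat >h.py <<'E'
import numpy as np,pickle,cv2
S={n:pickle.load(open(f"{n}.pkl","rb")) for n in["scene","top"]}
def ray(n,u,v):
    s=S[n];R=np.array(s["R"]);t=np.array(s["t"])
    d=R.T@np.array([(u-s["cx"])/s["fx"],(v-s["cy"])/s["fy"],1]);return -R.T@t,d
def atz(n,u,v,z):
    o,d=ray(n,u,v);return o+d*(z-o[2])/d[2]
def tri(p,q):
    A=[];b=[]
    for n,uv in(("scene",p),("top",q)):
        o,d=ray(n,*uv);d=d/np.linalg.norm(d);P=np.eye(3)-np.outer(d,d);A.append(P);b.append(P@o)
    return np.linalg.lstsq(np.vstack(A),np.hstack(b),rcond=None)[0]
E
python3 - <<'E'
from h import *
np.set_printoptions(precision=4,suppress=True)
r=((302,139),(381.9,223.1));h=((318,170.6),(347.9,214.4))
for p,z in((r,.165),(h,.158)):
    print(tri(*p),atz("scene",*p[0],z),atz("top",*p[1],z))
R=(atz("scene",*r[0],.165)+atz("top",*r[1],.165))/2
H=(atz("scene",*h[0],.158)+atz("top",*h[1],.158))/2
d=(H-R)[:2];print(d,np.linalg.norm(d),np.hypot(.06,.051))
yaw=np.arctan2(d[1],d[0])-np.arctan2(.051,.06);print(np.degrees(yaw))
# top: pivot, black
print("black",atz("top",236,190,.165), atz("scene",397,283,.165))
E
```

```text
[ 0.5119 -0.2151  0.1649] [ 0.512  -0.2151  0.165 ] [ 0.5119 -0.2151  0.165 ]
[ 0.5323 -0.138   0.1535] [ 0.535  -0.1356  0.158 ] [ 0.5316 -0.1371  0.158 ]
[0.0214 0.0787] 0.08159135257433411 0.07874642849044013
34.44854556686072
black [0.5848 0.1231 0.165 ] [0.5851 0.1198 0.165 ]
```

```bash
cat >n.py <<'E'
import sys,numpy as np
from scipy.spatial.transform import Rotation as Ro
from plant import sensors
def need(x,y,z,yaw):
    o=sensors.get_obs();p=o["tool_pos"];C=Ro.from_euler("xyz",o["orientation"],degrees=True)
    T=Ro.from_euler("xyz",[180,0,yaw],degrees=True)
    s=C.inv().apply(np.array([x,y,z])-p)/.15; r=(C.inv()*T).as_rotvec(degrees=True)/60
    print("t",o["clock"],"move",np.round(s,3),np.round(r,3),"pos",np.round(p,4),np.round(o["orientation"],2),"F",np.round(o["force"],2),"open",o["opening"])
if __name__=="__main__": need(*map(float,sys.argv[1:]))
E
python3 - <<'E'
import numpy as np
from scipy.spatial.transform import Rotation as Ro
p=np.array([.1895,.6473,.2256]);yaw=-106.3
az=np.linspace(73.7,-22.8,7)[1:];r=np.linspace(.675,.5553,7)[1:];ys=np.linspace(-106.3,-235,7)[1:]
for a,rr,y in zip(az,r,ys):
    q=np.array([rr*np.cos(np.radians(a)),rr*np.sin(np.radians(a)),.265])
    C=Ro.from_euler("xyz",[180,0,yaw],degrees=True)
    print(np.round(q,3),np.round(C.inv().apply(q-p)/.15,3),(y-yaw)/60);p=q;yaw=y
E
```

```text
[0.351 0.553 0.265] [ 0.3   -1.208 -0.263] -0.35750000000000004
[0.475 0.421 0.265] [ 0.188 -1.196 -0.   ] -0.3574999999999998
[0.555 0.264 0.265] [ 0.077 -1.171 -0.   ] -0.3574999999999998
[0.587 0.097 0.265] [-0.028 -1.136 -0.   ] -0.35750000000000026
[ 0.571 -0.067  0.265] [-0.125 -1.092 -0.   ] -0.35750000000000026
[ 0.512 -0.215  0.265] [-0.215 -1.041 -0.   ] -0.3574999999999998
```

Call:
drive_tool:
  moves:
    - [0.3,-1,-0.3,0,0,0.4]
    - [0.3,-1,-0.3,0,0,0.4]
    - [0.3,-1,-0.3,0,0,0.4]
    - [0.3,-1,-0.3,0,0,0.4]
    - [0.3,-1,-0.3,0,0,0.4]
  fingers: -1

```text
clock: 0.65
tool_pos: [0.3227, 0.5611, 0.2717]
orientation: [-180.0, -0.0, -130.4]
force: [0.1, -0.0, 0.2]
opening: 0.0531
```

Call:
drive_tool:
  moves:
    - [0.2,-1,0,0,0,0.36]
    - [0.2,-1,0,0,0,0.36]
    - [0.2,-1,0,0,0,0.36]
    - [0.2,-1,0,0,0,0.36]
    - [0.2,-1,0,0,0,0.36]

```text
clock: 1.15
tool_pos: [0.4175, 0.4405, 0.2713]
orientation: [-180.0, -0.0, -152.1]
force: [0.0, 0.7, -0.6]
opening: 0.0134
```

```bash
python3 n.py .512 -.215 .265 125
```

```text
t 1.15 move [ 1.49  -4.156  0.044] [-0.    -0.     1.382] pos [0.4175 0.4405 0.2713] [-1.7999e+02 -3.0000e-02 -1.5207e+02] F [ 0.04  0.75 -0.63] open 0.013449550533558818
```

Call:
drive_tool:
  moves:
    - [0.2,-1,0,0,0,0.4]
    - [0.2,-1,0,0,0,0.4]
    - [0.2,-1,0,0,0,0.4]
    - [0.2,-1,0,0,0,0.4]
    - [0.2,-1,0,0,0,0.4]

```text
clock: 1.65
tool_pos: [0.461, 0.2943, 0.2714]
orientation: [180.0, -0.0, -176.0]
force: [0.8, 0.7, -0.6]
opening: 0.0004
```

Call:
drive_tool:
  moves:
    - [0.2,-1,0,0,0,0.4]
    - [0.2,-1,0,0,0,0.4]
    - [0.2,-1,0,0,0,0.4]
    - [0.2,-1,0,0,0,0.4]
    - [0.2,-1,0,0,0,0.4]

```text
clock: 2.15
tool_pos: [0.4415, 0.1436, 0.2716]
orientation: [179.9, -0.0, 160.1]
force: [-0.1, 0.6, 0.4]
opening: 0.0003
```

```bash
python3 n.py .512 -.215 .265 125
```

```text
t 2.15 move [-1.255 -2.088  0.042] [ 0.001 -0.     0.585] pos [0.4415 0.1436 0.2716] [179.95  -0.   160.12] F [-0.14  0.58  0.44] open 0.0003095232544143138
```

Call:
drive_tool:
  moves:
    - [-0.6,-1,0,0,0,0.3]
    - [-0.6,-1,0,0,0,0.3]
    - [-0.6,-1,0,0,0,0.3]
    - [-0.6,-1,0,0,0,0.3]
    - [-0.6,-1,0,0,0,0.3]

```text
clock: 2.65
tool_pos: [0.4764, -0.0284, 0.2709]
orientation: [-180.0, -0.0, 142.2]
force: [-0.0, 0.9, -0.6]
opening: 0.0004
```

```bash
python3 n.py .512 -.215 .265 125
```

```text
t 2.65 move [-0.95  -0.837  0.039] [-0.    -0.001  0.286] pos [ 0.4764 -0.0284  0.2709] [-1.7999e+02 -5.0000e-02  1.4216e+02] F [-0.01  0.94 -0.62] open 0.0003663446189478526
```

Call:
drive_tool:
  moves:
    - [-0.95,-0.84,0.2,0,0,0.286]
    - [-0.95,-0.84,0.2,0,0,0.286]
    - [-0.95,-0.84,0.2,0,0,0.286]
    - [-0.95,-0.84,0.2,0,0,0.286]
    - [-0.95,-0.84,0.2,0,0,0.286]
    - [-0.95,-0.84,0.2,0,0,0.286]

```text
clock: 3.25
tool_pos: [0.5128, -0.2145, 0.2395]
orientation: [-179.9, -0.1, 125.0]
force: [-0.8, 0.3, 0.2]
opening: 0.0007
```

```bash
python3 n.py .51 -.2165 .21 125; python3 - <<'E'
from plant import vision
import cv2,numpy as np
o=[]
for n,(v,u) in (("scene",(80,240)),("top",(150,290))):
    i=vision.snapshot(n)["pixels"][:,:,::-1]
    o.append(cv2.resize(i[v:v+140,u:u+130],None,fx=3,fy=3,interpolation=cv2.INTER_CUBIC))
cv2.imwrite("pics/two.png",np.hstack(o))
cv2.imwrite("pics/w2.png",vision.snapshot("wrist")["pixels"][:,:,::-1])
E
```

```text
t 3.25 move [-0.001 -0.023  0.196] [-0.002 -0.002  0.001] pos [ 0.5128 -0.2145  0.2395] [-1.7989e+02 -1.2000e-01  1.2505e+02] F [-0.8   0.34  0.19] open 0.0007012559801848675
```

View pics/two.png

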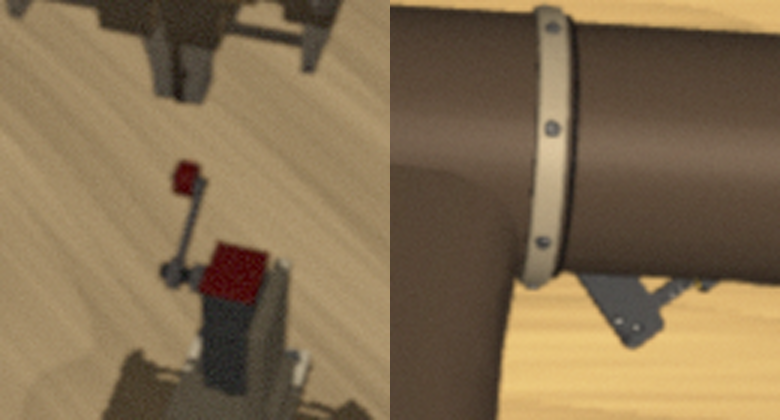

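View pics/w2.png

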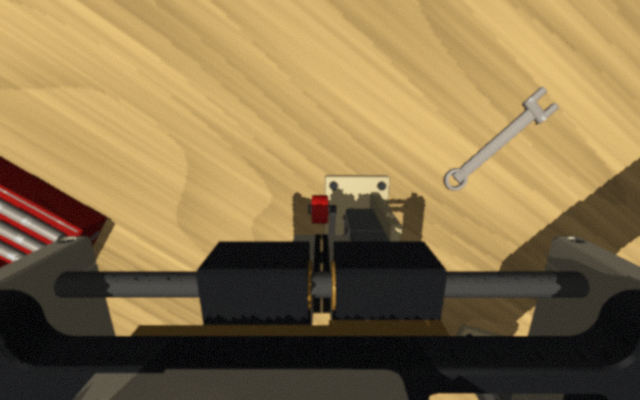

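Call:
drive_tool:
  moves:
    - [0,-0.023,0.1,0,0,0]
    - [0,-0.023,0.2,0,0,0]
    - [0,-0.023,0.3,0,0,0]
    - [0,-0.023,0.35,0,0,0]
    - [0,-0.023,0.35,0,0,0]
    - [0,-0.023,0.35,0,0,0]

```text
clock: 4.0
tool_pos: [0.5102, -0.215, 0.1891]
orientation: [180.0, 0.0, 125.2]
force: [0.7, -0.5, 0.0]
opening: 0.0008
```

```bash
python3 n.py .51 -.2165 .133 125; python3 - <<'E'
from plant import vision
import cv2,numpy as np
i=vision.snapshot("scene")["pixels"][:,:,::-1]
cv2.imwrite("pics/s3.png",cv2.resize(i[80:220,240:370],None,fx=4,fy=4,interpolation=cv2.INTER_CUBIC))
E
```

```text
t 4.0 move [-0.007 -0.007  0.374] [0.    0.    0.004] pos [ 0.5102 -0.215   0.1891] [1.7998e+02 1.0000e-02 1.2523e+02] F [ 0.65 -0.49  0.04] open 0.0007770448262714421
```

View pics/s3.png

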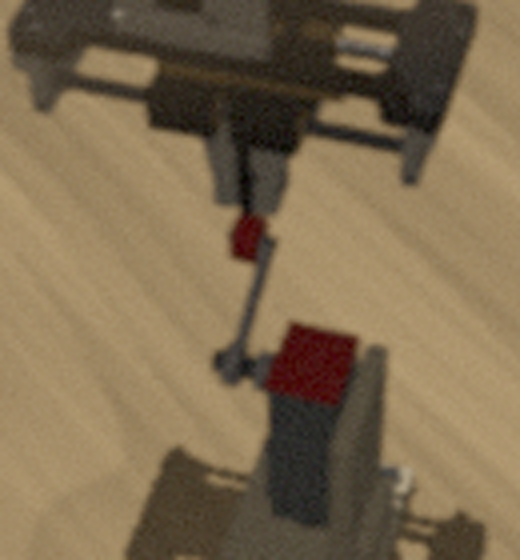

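The fingertips sit just above the red roller (crop pixel 248,238) and line up with it. I'm pressing now.

Call:
drive_tool:
  moves:
    - [-0.007,-0.007,0.06,0,0,0]
    - [-0.007,-0.007,0.12,0,0,0]
    - [-0.007,-0.007,0.18,0,0,0]
    - [-0.007,-0.007,0.24,0,0,0]
    - [-0.007,-0.007,0.3,0,0,0]
    - [-0.007,-0.007,0.36,0,0,0]
    - [-0.007,-0.007,0.36,0,0,0]
    - [-0.007,-0.007,0.36,0,0,0]

```text
clock: 4.85
tool_pos: [0.5099, -0.2166, 0.1351]
orientation: [180.0, -0.0, 125.2]
force: [1.0, -0.3, 3.0]
opening: 0.0004
```

```bash
python3 n.py .51 -.2165 .1335 125; python3 - <<'E'
from plant import vision
import cv2,numpy as np
i=vision.snapshot("scene")["pixels"][:,:,::-1]
cv2.imwrite("pics/s4.png",cv2.resize(i[80:220,240:370],None,fx=4,fy=4,interpolation=cv2.INTER_CUBIC))
E
```

```text
t 4.85 move [0.    0.001 0.011] [ 0.    -0.     0.004] pos [ 0.5099 -0.2166  0.1351] [179.99  -0.   125.21] F [ 1.03 -0.34  2.99] open 0.0003912154258116259
```

View pics/s4.png

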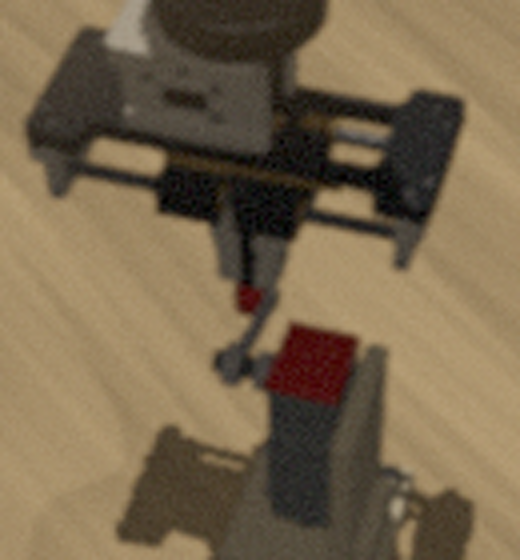

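Call:
drive_tool:
  moves:
    - [0,0,0.01,0,0,0]
    - [0,0,0.01,0,0,0]
    - [0,0,0.01,0,0,0]
    - [0,0,0.01,0,0,0]
    - [0,0,0.01,0,0,0]

```text
clock: 5.4
tool_pos: [0.5101, -0.2165, 0.1339]
orientation: [180.0, 0.0, 125.2]
force: [0.6, -0.9, 2.1]
opening: 0.0007
```

```bash
python3 - <<'E'
from h import *
s=S["scene"];R=np.array(s["R"]);t=np.array(s["t"])
u=np.array([np.cos(np.radians(35)),np.sin(np.radians(35))])
piv=np.array([.512,-.215])+u*.065*np.cos(.4); pz=.165-.065*np.sin(.4)
for q in(0,.4,.5,.6,.7,.8,.9):
    a=.4-q; X=np.r_[piv-u*.065*np.cos(a),pz+.065*np.sin(a)]
    c=R@X+t; print(q,np.round(X,4),s["fx"]*c[0]/c[2]+s["cx"],s["fy"]*c[1]/c[2]+s["cy"])
E
```

```text
0 [ 0.512 -0.215  0.165] 302.0242304953518 139.0279314907504
0.4 [ 0.5078 -0.2179  0.1397] 303.1800926424718 145.9866743623947
0.5 [ 0.5081 -0.2178  0.1332] 303.229861051432 148.26286534278142
0.6 [ 0.5089 -0.2172  0.1268] 303.18565312136536 150.7088845992675
0.7 [ 0.5102 -0.2163  0.1205] 303.0494538103315 153.3015725303018
0.8 [ 0.512  -0.215   0.1144] 302.8237901964471 156.01759765832145
0.9 [ 0.5143 -0.2134  0.1085] 302.51167677468635 158.8335706189894
```

The image and the TCP height both put the swing at about 0.70 rad, and it has been held for over 0.5 s. I'm lifting off now.

Call:
drive_tool:
  moves:
    - [0,0,-0.08,0,0,0]
    - [0,0,-0.16,0,0,0]
    - [0,0,-0.24,0,0,0]
    - [0,0,-0.34,0,0,0]
    - [0,0,-0.5,0,0,0]
    - [0,0,-0.7,0,0,0]
    - [0,0,-0.8,0,0,0]
    - [0,0,-0.8,0,0,0]

```text
clock: 6.2
tool_pos: [0.5109, -0.2167, 0.2573]
orientation: [179.8, 0.2, 125.2]
force: [-0.4, 0.1, -0.4]
opening: 0.0004
```

Call:
drive_tool:
  moves:
    - [0,0,0,0,0,0]
    - [0,0,0,0,0,0]
    - [0,0,0,0,0,0]

```text
clock: 6.5
tool_pos: [0.5105, -0.2166, 0.2567]
orientation: [179.8, 0.1, 125.2]
force: [-0.2, -0.2, -0.7]
opening: 0.0002
```

```bash
python3 - <<'E'
from plant import vision,sensors
import cv2,numpy as np
o=sensors.get_obs();print(o["clock"],o["tool_pos"],o["force"],o["qvel"])
i=vision.snapshot("scene")["pixels"][:,:,::-1]
cv2.imwrite("pics/s5.png",cv2.resize(i[80:400,240:450],None,fx=1.85,fy=1.85,interpolation=cv2.INTER_CUBIC))
E
```

```text
6.5 [ 0.51050233 -0.21662222  0.25667198] [-0.15825739 -0.24458534 -0.73485346] [-0.00395381  0.28732588  0.08596524  0.12771672 -0.03703674 -0.11114379]
```

View pics/s5.png

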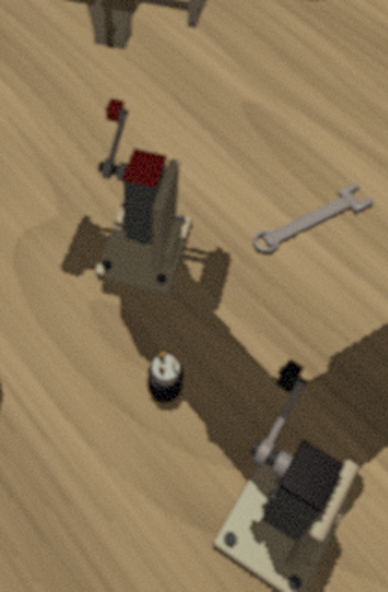

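The red roller is back at pixel (302,139), its rest position. The black roller is at (396,283), unchanged within a pixel, and the gripper is clear of both.

```bash
python3 -c "
from plant import ticket
print(ticket.close_job())"
```

```text
the job is handed in; nothing more can be done
None
```

I pressed the red-roller switch past its click point, held it there, let it spring back, and handed the job in at 6.5 s. `close_job()` gave no verdict.

- **Locating:** Two cameras put the red roller at (0.512, -0.215). Its triangulated height of 0.1649 m matches the given 165 mm. The head-to-roller distance came out as 81.6 mm against the expected 78.7 mm. That 3 mm gap comes from reading the head in the pictures and did not affect the press.
- **Pressing:** With the fingers shut, I pushed straight down until the fingertips were at 0.134–0.135 m. That is a swing of about 0.70 rad, or 40°. I held it there for more than 0.5 s with about 2–3 N on the tool. The swing is worked out from the fingertip height; the camera picture agreed, though the fingers hid part of the roller.
- **After lifting off:** The red roller is back at its starting pixel (302,139). The black roller is at (396,283), within a pixel of its start. The gripper is about 80 mm above the red roller, and the force reading is near zero.

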